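# Open the push-latch cupboard under the silicone pot

### The arm

A 7-joint arm with a two-finger parallel gripper is mounted at the origin on the work surface. World frame = base frame: x ahead of the robot, y to its left, z up, the work surface at z = 0. Lengths are in m, angles in rad, forces in N, time in s.
With the tool pointing down it reaches from about 0.425 to 0.925 m from the base axis. Payload 6.8 kg.
Tool frame: the origin (TCP) lies on the front face of the gripper's body, between the roots of the fingers; the fingertips stand 73 mm ahead of it and the grasp point (between the pads) lies 54 mm ahead of it; z points along the fingers, x is the direction in which the jaws open and shut, and the axes are right-handed (so a half turn about z gives the same grasp; the last joint's range is limited). The gripper opens to 85 mm and grips with 20 to 120 N. Pads are 22 mm wide; open, the fingers measure 114 mm over their backs; the gripper's body (76 mm by 85 mm) begins 54 mm behind the grasp point. The pads swing forward as they close: fully open they stand 13 mm farther back than shut.
Start: joints at [1.152, 0.477, 0.022, 1.555, -0.011, 1.109, -0.083], TCP at [0.206, -0.643, 0.304] pointing down, gripper open.
Joint ranges: [-2.96, 2.96], [-0.34, 2.1], [-1.41, 1.46], [0.24, 2.44], [-1.37, 4.51], [0.17, 1.92], [-2.96, 2.96]. Speed limits (rad/s): [2.39, 2.39, 3.14, 3.14, 3.14, 3.14, 3.14].

### API

Orientations are given as a unit quaternion [w, x, y, z].
In Python, from station import get_obs, read_camera, hand_in gives the robot as it stands. The module is installed in compiled form; this text tells all that it offers.
- The arm moves only by the shell command python3 -m creep 'ROWS' [FORCE]. ROWS is JSON, a list that holds one entry, the list of rows, each a list of 7 numbers: the turn, a rotation vector about the tool's x, y, z in rad, then the shift along the tool's x, y, z in m, then the finger opening in m, from 0 to 0.0854. A call has 1 to 20 rows; each row shifts and turns the pose as measured when the row begins, along the tool's axes as they then stand; what a row does not reach is not made up. A row lasts 1/12 s, in which the tool goes at most 41.7 mm and 7.16 degrees, less where a joint would pass 70% of its speed; a pose out of reach is approached as far as the arm can. A call is refused whole if a number of a shift passes 0.0417 or a number of a turn 0.125, either way. A call with a gripper value outside its range is refused whole. The fingers move at their own pace and stop on an object; FORCE is the grip in N (left out, the last holds). Time passes only in rows, so rows that do not move let the fingers close. It gives the time, the measured TCP pose, the force and the opening at its end, in the units of the state.
- get_obs(): the state, without advancing time (a new reading comes with each control period).
- read_camera(name): name is "scene" or "top" or "wrist"; returns a dict with "color" (480x640x3 uint8, red, green, blue), "range_z" (480x640 float32, m along the optical axis (not along the pixel's ray), 0 where there is no reading), "fovy" (degrees; the focal length in pixels is half the picture's height over the tangent of half this angle, whatever the lens; pixels are square), "cx", "cy" (the principal point, pixels), "D" ([k1, k2, p1, p2, k3] as OpenCV has them; the pictures are not rectified), "rvec" (rotation vector, rad) and "tvec" (3), from world to camera coordinates, as OpenCV has them. Camera axes: x right, y down, z forward; pixel columns grow to the right and rows downward; lengths in m; the calibration is good to about 2 mm. A picture is of the moment at which its call begins.
- hand_in(): hands the job in, once; it reports no verdict.
The state is a dict: "t": time; "q": joint angles; "joint_vel": joint speeds; "joint_torque": joint torques, N m; "eef_pos": TCP position; "tool_rot": TCP orientation; "contact_force": force on the tool from outside, world axes, zero at the start; "torque": the same for the moment, N m; "gripper_width": opening from 0.0 (shut) to 1.0 (fully open).
Only numpy, scipy, OpenCV 4.12 (cv2) and the standard library are available. Lean on these libraries where they do the work, as an engineer would, in place of code of your own. Each camera call takes 0.05 s, during which the arm holds its last target.

### The job

Press the push-to-open door of the little cupboard below the half where the silicone pot stands, let the spring pop it ajar, then push that door wide open, to about square with the front. Grip and lift nothing, keep the other door shut, and leave the pot, clamp, bracket and dowel where they are.

Things in the scene. Friction and masses are not known exactly. Their poses are not given: they have to be found in the camera images.
- cabinet: Birch cupboard fixed on the trestle top, 200 deep (x), 300 wide (y), 160 mm high. Origin: centre of its underside; front faces its -x, +y is its left half. Two handleless push-to-open doors, hinged at the outer sides (y = +-146), meet in the middle with a 4 mm gap and stand in front of the case: case front edge x = -100, shut doors' back x = -106, outer face x = -118 mm. Space above doors is free.
- left_door (a joint): Hinge angle, rad: 0 shut and latched, grows as the free edge swings out, 1.57 square, stop 1.75. Opens only after a press in to about -0.03 (4 mm, 4 N at the free edge, more nearer the hinge; stop -0.042). Once the finger is taken away a sprung plunger pushes it ajar within 1 s, to about 0.45 to 0.5. From there it swings lightly (under 1 N at the free edge) and stays where left.
- left_panel: Outer panel of the left door: birch, 144 wide, 154 high, 8 mm thick, no handle; moves with the door. Origin: centre of its outer face, 80 mm above the trestle top. -x points out of the door, z up; the free edge is 72 mm from the origin along its -y, the hinge opposite.
- left_liner: Inner layer of the left door behind that panel, 132 x 142 x 4 mm, moves with the door. Origin at the centre of its back (inner) face; +x points into the cupboard when shut. Small latch parts stand on it half-way up: a striker ball up to 20 mm behind it, 24 mm from the free edge.
- left_hinge (a point): Point on the left door's vertical hinge axis, level with the door's top edge (157 mm above the trestle top), in the plane of the door's back face.
- left_edge (a point): Top corner of the left door's free edge (mid-thickness, 157 mm above the trestle top), 144 mm from the hinge; moves with the door.
- right_door (a joint): Hinge angle, rad: 0 shut and latched, grows as the free edge swings out, 1.57 square, stop 1.75. Opens only after a press in to about -0.03 (4 mm, 4 N at the free edge, more nearer the hinge; stop -0.042). Once the finger is taken away a sprung plunger pushes it ajar within 1 s, to about 0.45 to 0.5. From there it swings lightly (under 1 N at the free edge) and stays where left.
- right_panel: Outer panel of the right door: birch, 144 wide, 154 high, 8 mm thick, no handle; moves with the door. Origin: centre of its outer face, 80 mm above the trestle top. -x points out of the door, z up; the free edge is 72 mm from the origin along its +y, the hinge opposite.
- right_liner: Inner layer of the right door behind that panel, 132 x 142 x 4 mm, moves with the door. Origin at the centre of its back (inner) face; +x points into the cupboard when shut. Small latch parts stand on it half-way up: a striker ball up to 20 mm behind it, 24 mm from the free edge.
- right_hinge (a point): Point on the right door's vertical hinge axis, level with the door's top edge (157 mm above the trestle top), in the plane of the door's back face.
- right_edge (a point): Top corner of the right door's free edge (mid-thickness, 157 mm above the trestle top), 144 mm from the hinge; moves with the door.
- pot_center (a point): Twist-cap silicone pot, white plastic with a grey ribbed cap, 68 mm diameter, 73 high, standing on the cupboard's top over one of the two doors' halves, its centre 130 to 150 mm behind the case front. Point at the centre of the pot, half-way up. It marks the door to open.
- clamp_center (a point): Orange plastic bar clamp lying on the cupboard's top over the other half, about 75 x 110 x 20 mm. Point at its centre, half-way up.
- bracket: Steel angle bracket, legs 60 mm, 30 wide, 4 thick, standing on the trestle top off to one side in front. Origin at the centre of its underside.
- dowel: Wooden dowel, 16 mm diameter, 160 long, held in two little wooden cradle blocks 18 mm high, on the trestle top off to one side. Origin at the centre of its underside; the dowel lies along x.
Things that resemble listed ones, but are neither listed nor needed, are in the scene too. Of the things like the part that bears pot_center, leave any that is purple or red; of the rest the larger one is meant.

How it is judged:
By the outcome, as a careful person would: the job done as asked, in the order asked, and still so for the second after the job is handed in, with the robot touching nothing.
It also fails if it takes over 45 s, if anything falls off the work surface, if the arm or the gripper's body presses on something with over 40 N, if the wrist force passes 120 N, or if a joint passes its speed limit or range.

## Working session

There is one attempt and no reset: what is moved stays moved. The work goes in short steps, Python scripts to look and compute and a shell command to move; the robot and the scene stay as the last step left them, time stands still between calls to the robot, and variables do not carry over. Pictures are saved under pics/ and viewed, and the job is handed in when it is done.

```bash
mkdir -p pics; cat > h.py <<'E'
import numpy as np, cv2
from station import get_obs, read_camera
def K(c):
    f=240/np.tan(np.radians(c["fovy"])/2)
    return np.array([[f,0,c["cx"]],[0,f,c["cy"]],[0,0,1.]])
def pts(c,uv):
    """range-based world points for pixels (u,v)"""
    uv=np.array(uv,float).reshape(-1,1,2)
    n=cv2.undistortPoints(uv,K(c),np.array(c["D"],float))[:,0]
    z=np.array([c["range_z"][int(round(v)),int(round(u))] for u,v in uv[:,0]])
    P=np.c_[n*z[:,None],z]
    R=cv2.Rodrigues(np.array(c["rvec"],float))[0]
    return (P-np.array(c["tvec"]).ravel())@R
def plane(c,uv,h):
    uv=np.array(uv,float).reshape(-1,1,2)
    n=cv2.undistortPoints(uv,K(c),np.array(c["D"],float))[:,0]
    R=cv2.Rodrigues(np.array(c["rvec"],float))[0]
    o=-R.T@np.array(c["tvec"]).ravel()
    d=np.c_[n,np.ones(len(n))]@R
    return o+d*((h-o[2])/d[:,2])[:,None]
def save(c,name): cv2.imwrite("pics/"+name,c["color"][:,:,::-1])
E
python3 - <<'E'
from h import *
import pickle
print(get_obs())
for n in("scene","top","wrist"):
    c=read_camera(n); save(c,n+"0.png"); pickle.dump(c,open(n+"0.pkl","wb"))
E
```

```text
{'t': 0.0, 'q': array([ 1.1518759 ,  0.47783004,  0.02230872,  1.55647704, -0.01151344,
        1.10931559, -0.0831114 ]), 'joint_vel': array([ 0.00105619, -0.00066495, -0.00069192, -0.00096715, -0.0010008 ,
       -0.00013363,  0.00031695]), 'joint_torque': array([ 4.67175892e-05, -5.96448183e+01,  1.60749178e+00, -2.81196660e+01,
        1.22949597e-02,  9.08097922e-03, -1.19011710e-05]), 'eef_pos': array([ 0.20631012, -0.64219753,  0.30289412]), 'tool_rot': array([-5.12144421e-04,  8.08043519e-01, -5.89122030e-01, -8.01649704e-04]), 'contact_force': array([ 0.31490462,  0.61179881, -0.42062117]), 'torque': array([-0.03801855,  0.01232663,  0.00534258]), 'gripper_width': 1.0013258519450956}
```

View pics/scene0.png

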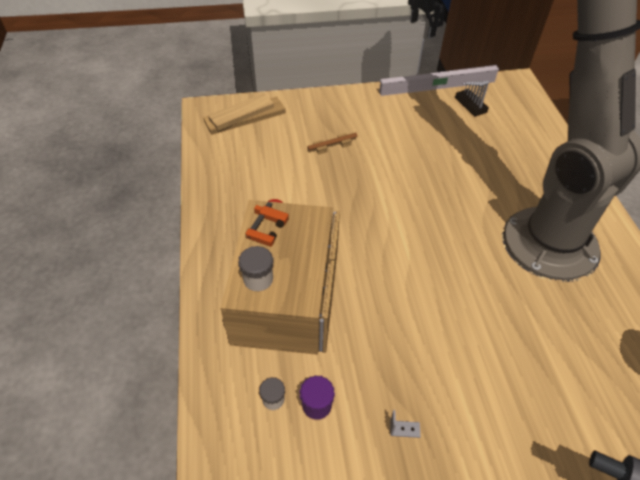

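View pics/top0.png

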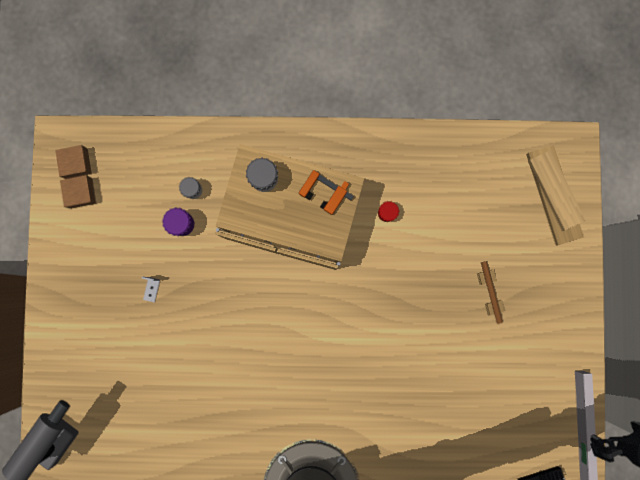

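View pics/wrist0.png

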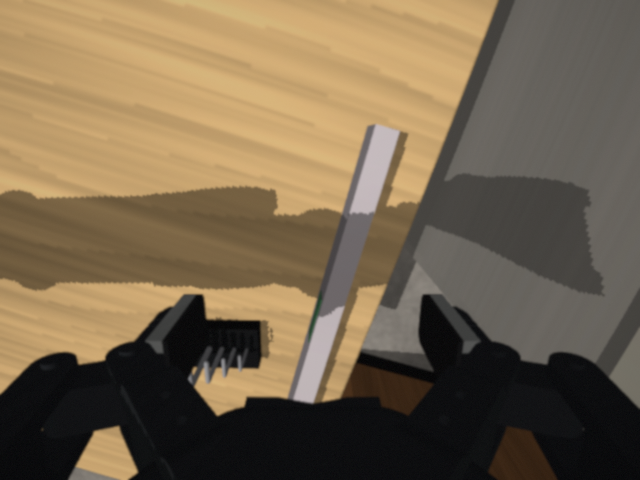

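The top view shows several pot-like things: a large grey-capped pot on the cupboard at (262,173), a small grey one on the table at (190,187), a purple one at (178,222) and a red one at (389,211). I leave the purple and red ones. The larger of the remaining two is the one on the cupboard, over its left half. I'll confirm this in a crop and measure the cupboard.

```bash
python3 - <<'E'
from h import *
import pickle
c=pickle.load(open("top0.pkl","rb"))
im=c["color"][120:300,130:420,::-1]
cv2.imwrite("pics/crop0.png",cv2.resize(im,None,fx=2.7,fy=2.7,interpolation=cv2.INTER_CUBIC))
for n,uv in dict(hub=(262,173),smallpot=(190,187),purple=(178,222),red=(389,211),top=(270,220),cl=(218,230),cr=(339,267),bl=(238,150),br=(365,180),gap=(277,248),br1=(152,290),dow=(490,290),tab=(300,330)).items(): print(n,pts(c,[uv]).round(4))
E
```

```text
hub [[0.7542 0.1151 0.2337]]
smallpot [[0.7518 0.3134 0.0481]]
purple [[0.661  0.3358 0.0698]]
red [[ 0.6957 -0.185   0.0554]]
top [[0.6589 0.1017 0.1605]]
cl [[0.6357 0.2232 0.147 ]]
cr [[ 0.557  -0.0647 -0.0084]]
bl [[0.8224 0.1795 0.1566]]
br [[ 0.782  -0.1295  0.0036]]
gap [[0.6015 0.0926 0.0394]]
br1 [[0.4918 0.4144 0.0022]]
dow [[ 0.5024 -0.4437  0.0275]]
tab [[0.3955 0.0334 0.0006]]
```

View pics/crop0.png

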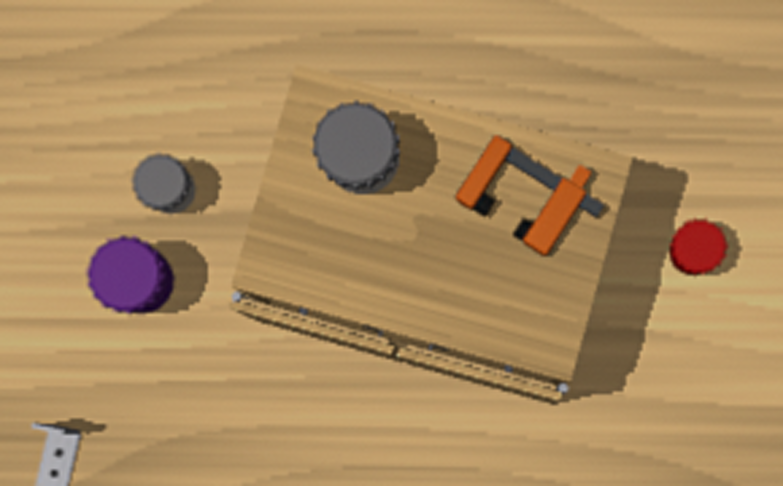

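The crop confirms it: the large grey-capped pot stands on the cupboard's left (+y) half and the clamp lies on the right, so it is the left door. Next I fit the cupboard's pose from the depth of its top face.

```bash
cat >> h.py <<'E'
def cloud(c,u0,u1,v0,v1):
    uu,vv=np.meshgrid(np.arange(u0,u1),np.arange(v0,v1)); uv=np.c_[uu.ravel(),vv.ravel()]
    P=pts(c,uv); return uv,P
E
python3 - <<'E'
from h import *
import pickle
c=pickle.load(open("top0.pkl","rb"))
uv,P=cloud(c,200,400,130,290)
m=(P[:,2]>.153)&(P[:,2]<.168); print("z",np.median(P[m,2]))
T=P[m]
box=cv2.minAreaRect((T[:,:2]*1000).astype(np.float32)); print(box); print(cv2.boxPoints(box))
# pixel corners of case top from image (crop px /2.7 +offset) cast on z=.16
cr=np.array([(298,74),(633,157),(235,291),(570,384)])/2.7+[130,120]
print(plane(c,cr,.16).round(4))
# door top edge outer face
cr=np.array([(236,306),(558,402),(397,353),(240,294),(562,388)])/2.7+[130,120]
print(plane(c,cr,.157).round(4))
m=(P[:,2]>.15)&(P[:,2]<.1585)
s=pickle.load(open("scene0.pkl","rb"))
uv,P=cloud(s,220,345,195,310)
T=P[(P[:,2]>.156)&(P[:,2]<.166)];box=cv2.minAreaRect((T[:,:2]*1000).astype(np.float32)); print(box); print(cv2.boxPoints(box))
E
```

```text
z 0.15958357767483144
((693.785888671875, 60.02964782714844), (300.86907958984375, 219.35403442382812), 75.12592315673828)
[[ 549.16797   -57.21058 ]
 [ 761.172    -113.517784]
 [ 838.4038    177.26987 ]
 [ 626.3998    233.57709 ]]
[[ 0.8278  0.1737  0.16  ]
 [ 0.7586 -0.1147  0.16  ]
 [ 0.6397  0.2233  0.16  ]
 [ 0.564  -0.0624  0.16  ]]
[[ 0.6271  0.2226  0.157 ]
 [ 0.5487 -0.0525  0.157 ]
 [ 0.5886  0.0846  0.157 ]
 [ 0.6374  0.2195  0.157 ]
 [ 0.5606 -0.0557  0.157 ]]
((694.1300659179688, 61.172401428222656), (302.8773193359375, 218.59051513671875), 75.06148529052734)
[[ 549.4905   -56.97371]
 [ 760.69324 -113.32248]
 [ 838.76965  179.31851]
 [ 627.5669   235.66728]]
```

The cupboard centre is at about (0.703, 0.058) and its x axis points to about -14.9°. I'll shut the fingers and move high (z about 0.30) towards the space in front of the left door.

```bash
cat >> h.py <<'E'
C0=np.array([.7027,.0583]); CX=np.array([.9666,-.2567]); CY=np.array([.2567,.9666])
def cab(p): d=np.asarray(p)[...,:2]-C0; return np.stack([d@CX,d@CY],-1)
def status(target=None):
    from scipy.spatial.transform import Rotation as Ro
    o=get_obs(); q=o["tool_rot"]; R=Ro.from_quat(q[[1,2,3,0]]).as_matrix()
    print("t",round(o["t"],2),"pos",o["eef_pos"].round(4),"cab",cab(o["eef_pos"]).round(4),"F",o["contact_force"].round(2),"g",round(o["gripper_width"],3))
    Rt=np.c_[np.r_[-CY,0],np.r_[-CX,0],[0,0,-1]]
    print("turn tool",Ro.from_matrix(R.T@Rt).as_rotvec().round(4))
    if target is not None:
        w=np.r_[C0+target[0]*CX+target[1]*CY,target[2]]; print("shift tool",(R.T@(w-o["eef_pos"])).round(4))
E
python3 -m creep '[[[0,0,0,-0.03,-0.0265,0,0],[0,0,0,-0.03,-0.0265,0,0],[0,0,0,-0.03,-0.0265,0,0],[0,0,0,-0.03,-0.0265,0,0],[0,0,0,-0.03,-0.0265,0,0],[0,0,0,-0.03,-0.0265,0,0],[0,0,0,-0.03,-0.0265,0,0],[0,0,0,-0.03,-0.0265,0,0],[0,0,0,-0.03,-0.0265,0,0],[0,0,0,-0.03,-0.0265,0,0],[0,0,0,-0.03,-0.0265,0,0],[0,0,0,-0.03,-0.0265,0,0],[0,0,0,-0.03,-0.0265,0,0],[0,0,0,-0.03,-0.0265,0,0]]]' 20
python3 -c "
from h import *
status((-.169,.028,.303))"
```

```text
t: 1.32
eef_pos: [0.4331, -0.117, 0.2979]
tool_rot: [0.003, 0.803, -0.597, -0.002]
contact_force: [0.3, -0.6, -0.3]
gripper_width: -0.003
t 1.32 pos [ 0.4331 -0.117   0.2979] cab [-0.2156 -0.2386] F [ 0.27 -0.56 -0.31] g -0.003
turn tool [ 0.0063 -0.0026  0.5519]
shift tool [-0.2026 -0.1794 -0.0064]
```

```bash
python3 -m creep '[[[0,0,0,-0.029,-0.0256,0,0],[0,0,0,-0.029,-0.0256,0,0],[0,0,0,-0.029,-0.0256,0,0],[0,0,0,-0.029,-0.0256,0,0],[0,0,0,-0.029,-0.0256,0,0],[0,0,0,-0.029,-0.0256,0,0],[0,0,0,-0.02,-0.018,0,0],[0,0,0.11,0,0,0,0],[0,0,0.11,0,0,0,0],[0,0,0.11,0,0,0,0],[0,0,0.11,0,0,0,0],[0,0,0.11,0,0,0,0],[0,0,0.03,0,0,0,0]]]'
python3 - <<'E'
from h import *
status((-.169,.028,.185))
for n in("scene","top"):
    c=read_camera(n); save(c,n+"1.png")
E
```

```text
t: 2.4
eef_pos: [0.5443, 0.1446, 0.2946]
tool_rot: [-0.002, -0.594, 0.805, 0.004]
contact_force: [0.7, 1.0, 0.4]
gripper_width: 0.004
t 2.4 pos [0.5443 0.1446 0.2946] cab [-0.1753  0.0427] F [0.72 0.97 0.37] g 0.004
turn tool [ 0.0084  0.0007 -0.0395]
shift tool [ 0.0145 -0.0078  0.1096]
```

View pics/scene1.png

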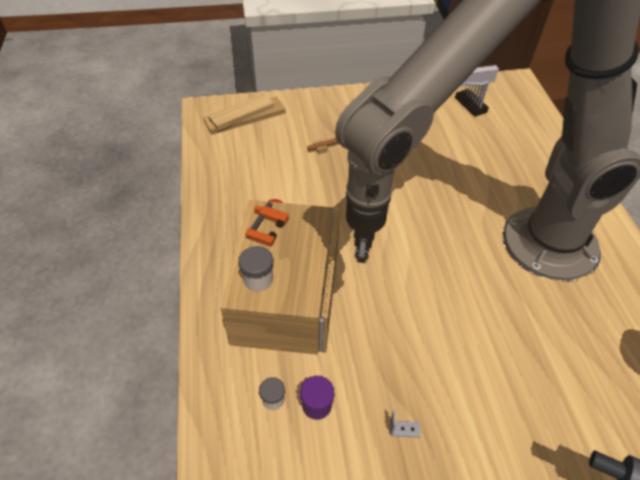

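View pics/top1.png

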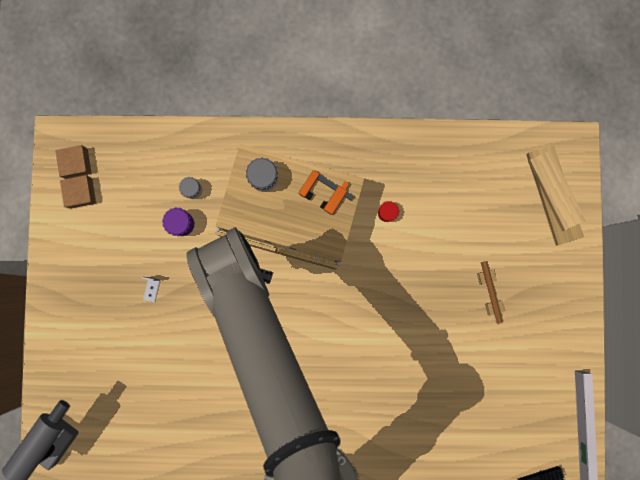

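The scene view shows the gripper (around 362,250) standing in front of the left door, with the doors still shut. Next I descend.

```bash
python3 -m creep '[[[0.004,0,-0.02,0.006,-0.004,0.028,0],[0.004,0,-0.02,0.006,-0.003,0.028,0],[0,0,0,0,0,0.028,0],[0,0,0,0,0,0.027,0],[0,0,0,0,0,0,0]]]'
python3 - <<'E'
from h import *
status((-.134,.030,.185))
E
```

```text
t: 2.92
eef_pos: [0.5495, 0.1312, 0.1824]
tool_rot: [0.004, -0.616, 0.787, -0.001]
contact_force: [-0.4, -0.8, -0.6]
gripper_width: 0.001
t 2.92 pos [0.5495 0.1312 0.1824] cab [-0.1667  0.0311] F [-0.4  -0.83 -0.59] g 0.001
turn tool [-0.0064  0.0043  0.0171]
shift tool [ 0.0017 -0.0327 -0.0024]
```

```bash
python3 -m creep '[[[0,0,0.008,0,-0.015,0,0],[0,0,0.008,0,-0.012,-0.002,0],[0,0,0,0,0,0,0],[0,0,0,0,0,0,0]]]'
python3 - <<'E'
from h import *
status((-.129,.030,.182))
E
python3 -m creep '[[[0,0,0,0,-0.004,0,0],[0,0,0,0,0,0,0]]]'
python3 - <<'E'
from h import *
status((-.124,.030,.182))
E
```

```text
t: 3.25
eef_pos: [0.5766, 0.1244, 0.1863]
tool_rot: [0.003, -0.611, 0.791, -0.0]
contact_force: [0.4, -0.3, -0.6]
gripper_width: -0.001
t 3.25 pos [0.5766 0.1244 0.1863] cab [-0.1388  0.0315] F [ 0.39 -0.31 -0.64] g -0.001
turn tool [-0.0041  0.0039  0.0043]
shift tool [ 0.0016 -0.0098  0.0043]
t: 3.42
eef_pos: [0.5814, 0.1237, 0.1885]
tool_rot: [0.004, -0.612, 0.791, -0.001]
contact_force: [-0.1, -0.0, -0.8]
gripper_width: 0.001
t 3.42 pos [0.5814 0.1237 0.1885] cab [-0.1341  0.0321] F [-0.05 -0.03 -0.85] g 0.001
turn tool [-0.0067  0.0054  0.0049]
shift tool [ 0.0022 -0.01    0.0065]
```

```bash
python3 -m creep '[[[-0.004,0,0,0,-0.003,0.004,0],[0,0,0,0,0,0,0]]]'
python3 -m creep '[[[0,0,0,0,-0.003,0,0],[0,0,0,0,0,0,0]]]'
python3 - <<'E'
from h import *
status((-.124,.030,.182))
E
```

```text
t: 3.58
eef_pos: [0.5839, 0.1236, 0.1853]
tool_rot: [0.003, -0.612, 0.791, 0.001]
contact_force: [-0.4, -0.1, 0.1]
gripper_width: 0.0
t: 3.75
eef_pos: [0.5855, 0.1233, 0.185]
tool_rot: [0.002, -0.613, 0.79, 0.002]
contact_force: [-1.1, -0.0, 0.5]
gripper_width: 0.001
t 3.75 pos [0.5855 0.1233 0.185 ] cab [-0.13    0.0328] F [-1.11 -0.02  0.54] g 0.001
turn tool [0.0004 0.0049 0.0073]
shift tool [ 0.0028 -0.006   0.003 ]
```

```bash
python3 -m creep '[[[0,0,0,0,-0.003,0,0],[0,0,0,0,-0.003,0,0]]]'
python3 - <<'E'
from h import *
status((-.124,.030,.182))
E
```

```text
t: 3.92
eef_pos: [0.5885, 0.1229, 0.1843]
tool_rot: [-0.001, -0.613, 0.79, 0.003]
contact_force: [-11.6, 3.1, 4.6]
gripper_width: -0.002
t 3.92 pos [0.5885 0.1229 0.1843] cab [-0.127   0.0331] F [-11.59   3.13   4.62] g -0.002
turn tool [0.0065 0.0029 0.0092]
shift tool [ 0.0031 -0.003   0.0023]
```

12 N is well above the latch's roughly 5 N at this radius, so the press has probably reached the stop. I retract and let the door pop.

```bash
python3 -m creep '[[[0,0,0,0,0.035,0,0],[0,0,0,0,0.035,0,0],[0,0,0,0,0.03,0,0],[0,0,0,0,0.02,0,0],[0,0,0,0,0,-0.04,0],[0,0,0,0,0,-0.04,0],[0,0,0,0,0,0,0],[0,0,0,0,0,0,0],[0,0,0,0,0,0,0],[0,0,0,0,0,0,0],[0,0,0,0,0,0,0],[0,0,0,0,0,0,0],[0,0,0,0,0,0,0],[0,0,0,0,0,0,0]]]'
python3 - <<'E'
from h import *
import pickle
status((-.130,.035,.27))
for n in("scene","top"):
    c=read_camera(n); save(c,n+"2.png"); pickle.dump(c,open(n+"2.pkl","wb"))
E
```

```text
t: 5.08
eef_pos: [0.4712, 0.1516, 0.2645]
tool_rot: [0.0, -0.613, 0.79, 0.002]
contact_force: [0.9, -0.2, 0.4]
gripper_width: 0.003
t 5.08 pos [0.4712 0.1516 0.2645] cab [-0.2477  0.0308] F [ 0.92 -0.2   0.37] g 0.003
turn tool [0.0035 0.003  0.0076]
shift tool [-0.0034 -0.1177 -0.0059]
```

View pics/scene2.png

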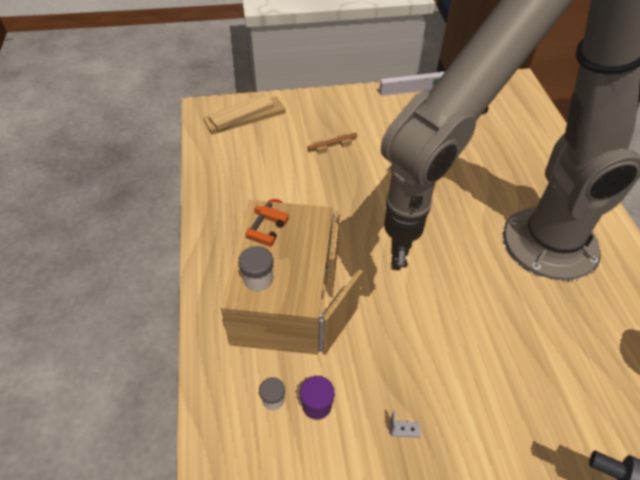

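View pics/top2.png

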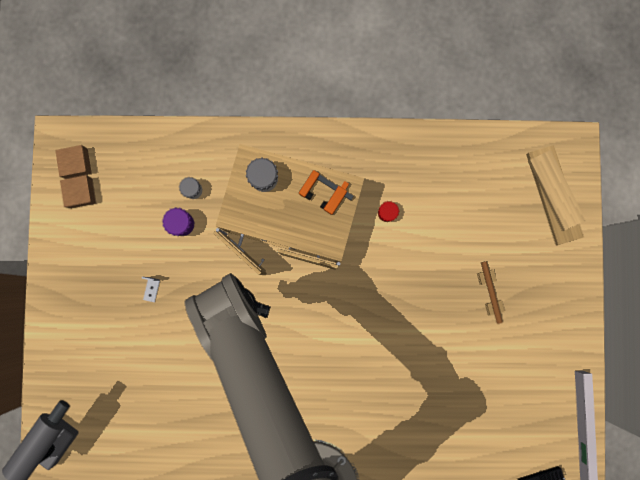

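The left door is ajar: its free edge is at (265,273) in the top view, roughly 0.47 rad. The right door is unchanged. I'll pass high over it and lower the finger into the gap behind the left door.

```bash
python3 -m creep '[[[0,0,0,0,-0.039,-0.003,0],[0,0,0,-0.002,-0.039,-0.003,0],[0,0,0,-0.002,-0.035,0,0],[0,0,0,0,0,0,0]]]'
python3 - <<'E'
from h import *
status((-.133,.035,.185))
E
```

```text
t: 5.52
eef_pos: [0.5827, 0.1268, 0.2686]
tool_rot: [-0.002, -0.615, 0.789, 0.002]
contact_force: [1.0, -0.1, 0.7]
gripper_width: 0.002
t 5.52 pos [0.5827 0.1268 0.2686] cab [-0.1336  0.0354] F [ 0.98 -0.08  0.68] g 0.002
turn tool [ 0.0059 -0.0004  0.0124]
shift tool [ 0.0004 -0.001   0.0836]
```

```bash
python3 -m creep '[[[0,0,0,0,0,0.028,0],[0,0,0,0,0,0.028,0],[0,0,0,0,0,0.025,0],[0,0,0,0,0,0,0]]]'
python3 - <<'E'
from h import *
status((-.133,.035,.185))
# arc waypoints: finger centre at radius r from hinge, offset e behind inner face
for th in (.6,.8,1.0,1.2,1.4,1.5,1.57):
    r=.105;e=.015
    print(th,np.round([-.106-r*np.sin(th)+e*np.cos(th), .146-r*np.cos(th)-e*np.sin(th)],4))
E
```

```text
t: 5.85
eef_pos: [0.5864, 0.1261, 0.1856]
tool_rot: [0.001, -0.613, 0.79, 0.001]
contact_force: [-2.0, -0.0, -0.5]
gripper_width: -0.003
t 5.85 pos [0.5864 0.1261 0.1856] cab [-0.1299  0.0357] F [-2.   -0.04 -0.48] g -0.003
turn tool [0.0016 0.0026 0.0081]
shift tool [0.0007 0.0032 0.0006]
0.6 [-0.1529  0.0509]
0.8 [-0.1709  0.0621]
1.0 [-0.1862  0.0766]
1.2 [-0.1984  0.094 ]
1.4 [-0.2069  0.1134]
1.5 [-0.2097  0.1236]
1.57 [-0.211   0.1309]
```

```bash
python3 -m creep '[[[0,0,0,-0.006,0.010,0,0],[0,0,0,-0.008,0.012,0,0],[0,0,0,-0.006,0.009,0,0],[0,0,0,-0.006,0.009,0,0],[0,0,0,-0.007,0.008,0,0],[0,0,0,-0.007,0.008,0,0],[0,0,0,-0.008,0.006,0,0],[0,0,0,-0.008,0.006,0,0]]]'
python3 - <<'E'
from h import *
import pickle
status((-.2069,.1134,.185))
for n in("scene","top"):
    c=read_camera(n); save(c,n+"3.png"); pickle.dump(c,open(n+"3.pkl","wb"))
E
```

```text
t: 6.52
eef_pos: [0.5306, 0.2049, 0.1924]
tool_rot: [0.004, -0.613, 0.79, -0.0]
contact_force: [0.0, -0.5, 0.7]
gripper_width: -0.0
t 6.52 pos [0.5306 0.2049 0.1924] cab [-0.204   0.0975] F [ 0.04 -0.52  0.65] g -0.0
turn tool [-0.0052  0.0064  0.0079]
shift tool [-0.0159  0.0029  0.0075]
```

View pics/scene3.png

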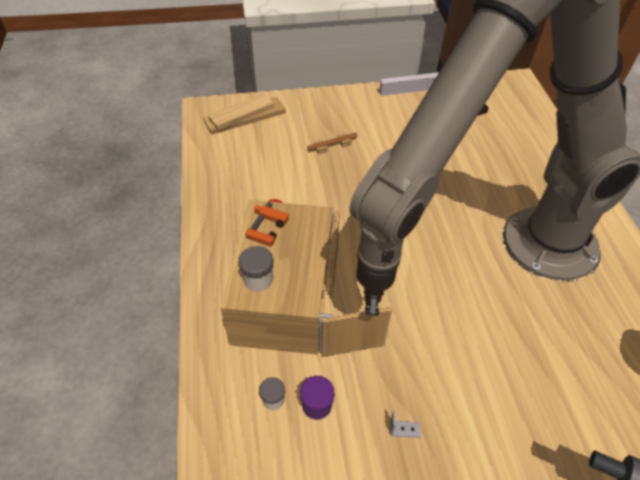

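The door is now well open, with its top edge running from (322,318) to (390,312) and the finger behind it. I measure its angle from the door-top points.

```bash
cat >> h.py <<'E'
def door(c,z0=.145,z1=.165):
    uu,vv=np.meshgrid(np.arange(0,640),np.arange(0,480)); uv=np.c_[uu.ravel(),vv.ravel()]
    P=pts(c,uv); k=cab(P)
    m=(P[:,2]>z0)&(P[:,2]<z1)&(k[:,0]<-.122)&(k[:,0]>-.27)&(k[:,1]>.06)&(k[:,1]<.22)
    return k[m],P[m,2]
E
python3 - <<'E'
from h import *
import pickle
for n in("scene","top"):
    c=pickle.load(open(n+"3.pkl","rb"))
    k,z=door(c,.10 if n=="scene" else .145)
    for a in np.arange(-.26,-.12,.02):
        s=(k[:,0]>=a)&(k[:,0]<a+.02)
        if s.sum(): print(n,round(a+.01,3),s.sum(),k[s,1].min().round(4),np.median(k[s,1]).round(4),k[s,1].max().round(4),np.median(z[s]).round(3))
E
```

```text
scene -0.25 44 0.1066 0.114 0.1176 0.136
scene -0.23 165 0.1044 0.1176 0.1231 0.136
scene -0.21 110 0.1207 0.125 0.1298 0.125
scene -0.19 162 0.1041 0.131 0.1357 0.135
scene -0.17 169 0.1224 0.1376 0.1425 0.137
scene -0.15 177 0.1295 0.1443 0.1513 0.139
scene -0.13 160 0.1366 0.1502 0.1554 0.137
top -0.15 35 0.1316 0.1385 0.1481 0.154
top -0.13 52 0.1367 0.1439 0.153 0.154
```

The slope of the inner face gives θ of about 1.27. Another ~33 mm sideways should bring it to square.

```bash
python3 -m creep '[[[0.004,0,0,-0.007,0.003,0.003,0],[0,0,0,-0.007,0.002,0.002,0],[0,0,0,-0.006,0.001,0,0],[0,0,0,-0.006,0,0,0],[0,0,0,0,0,0,0]]]'
python3 - <<'E'
from h import *
import pickle
status((-.208,.131,.185))
c=read_camera("scene"); k,z=door(c,.10)
for a in np.arange(-.26,-.12,.02):
        s=(k[:,0]>=a)&(k[:,0]<a+.02)
        if s.sum(): print(round(a+.01,3),s.sum(),np.median(k[s,1]).round(4),k[s,1].max().round(4))
s=k[:,1]>.115
p=np.polyfit(k[s,0],k[s,1],1); print(np.pi/2-np.arctan(p[0]))
E
```

```text
t: 7.03
eef_pos: [0.5332, 0.2365, 0.189]
tool_rot: [0.008, -0.613, 0.79, -0.002]
contact_force: [-0.3, 0.4, 0.7]
gripper_width: -0.003
t 7.03 pos [0.5332 0.2365 0.189 ] cab [-0.2096  0.1288] F [-0.29  0.43  0.73] g -0.003
turn tool [-0.0129  0.0109  0.0089]
shift tool [-0.0022 -0.0015  0.004 ]
-0.25 78 0.1568 0.1598
-0.23 152 0.1569 0.1601
-0.21 112 0.1573 0.1593
-0.19 173 0.1573 0.1602
-0.17 174 0.1577 0.1602
-0.15 169 0.1578 0.1603
-0.13 152 0.1581 0.1608
1.5592641181929057
```

The door reads about 1.56 rad. I back the finger off the inner face, then raise it.

```bash
python3 -m creep '[[[0,0,0,0.015,0.005,0,0],[0,0,0,0.03,0.01,0,0],[0,0,0,0.03,0.01,-0.01,0],[0,0,0,0,0,-0.04,0],[0,0,0,0,0,-0.04,0],[0,0,0,0.035,0.0,-0.02,0],[0,0,0,0.035,0.0,0,0],[0,0,0,0.04,0.0,0,0],[0,0,0,0.04,0.0,0,0],[0,0,0,0.04,0.0,0,0],[0,0,0,0.04,0.0,0,0],[0,0,0,0,0,0,0],[0,0,0,0,0,0,0],[0,0,0,0,0,0,0]]]'
python3 - <<'E'
from h import *
import pickle
status()
for n in("scene","top"):
    c=read_camera(n); save(c,n+"4.png"); pickle.dump(c,open(n+"4.pkl","wb"))
    k,z=door(c,.10 if n=="scene" else .145)
    s=(k[:,1]>.115)&(k[:,0]>-.245)
    if s.sum()>20:
        p=np.polyfit(k[s,0],k[s,1],1); print(n,s.sum(),np.pi/2-np.arctan(p[0]),np.median(k[s,1]))
    # right door top
    uv,P=cloud(c,200,400,130,345); q=cab(P); m=(P[:,2]>.145)&(P[:,2]<.165)&(q[:,1]<-.01)&(q[:,1]>-.15)
    print("right front",np.percentile(q[m,0],[0.3,1]).round(4), "near gap",q[m&(q[:,1]>-.04),0].min())
E
```

```text
t: 8.25
eef_pos: [0.4221, -0.0719, 0.2944]
tool_rot: [0.002, -0.609, 0.793, -0.0]
contact_force: [0.3, 0.6, -0.9]
gripper_width: -0.002
t 8.25 pos [ 0.4221 -0.0719  0.2944] cab [-0.2378 -0.1979] F [ 0.33  0.63 -0.9 ] g -0.002
turn tool [-0.0028  0.0034 -0.0014]
scene 1066 1.5613488424114996 0.15743738643697253
right front [-0.1179 -0.1168] near gap -0.11844661003944265
top 317 1.5667497201100733 0.14991684389604984
right front [-0.1183 -0.117 ] near gap -0.11851607188349562
```

View pics/scene4.png

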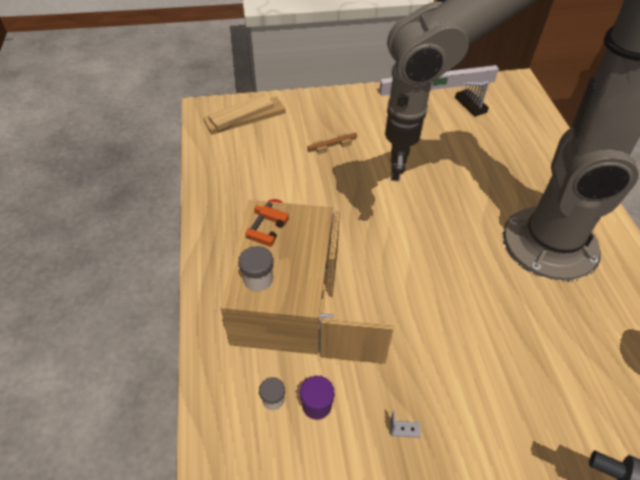

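View pics/top4.png

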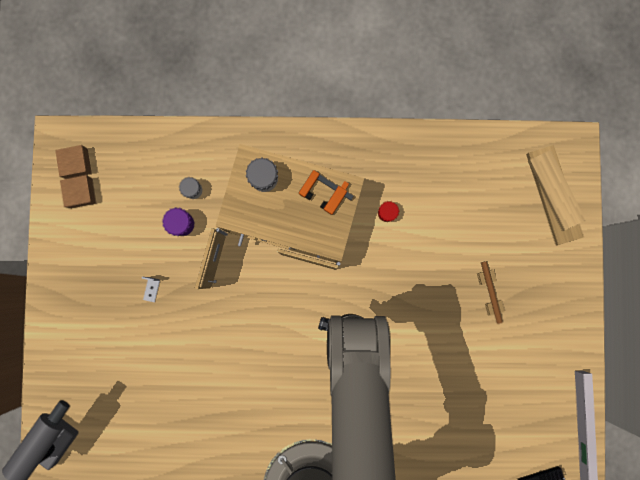

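The left door stands square, running from (217,230) to (203,288) in the top view, at about 1.56 rad. The right door's front is still at -118 mm, so it is shut. Everything else is at the same pixels as before, and the arm is clear.

```bash
python3 -c "
from station import hand_in
hand_in()"
```

```text
the job is handed in; nothing more can be done
```

The left door, below the grey-capped silicone pot, is open to about square with the front, and the job is handed in.

- **What I did:** I pressed the door with the shut fingers about 30 mm from its free edge, to about 12 N. I drew back and the spring popped it ajar to roughly 0.47 rad, estimated by eye. I then lowered the finger behind it and pushed it open.
- **Last checks:** With the arm clear, the door measured 1.561 rad from the scene camera and 1.567 rad from the top camera. The right door's front was still at -118 mm, so it is shut. The pot, clamp, bracket and dowel looked unmoved between the first and last pictures.
- **Limits:** The clock stood at about 8.3 s of the 45 s, and the highest wrist reading I saw was about 13 N. I read the force only at the end of each move. No check failed. The one oddity was a brief 2 N reading while lowering the finger behind the door, which I took for a dynamic effect.

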